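# Roll down a carton's glued lap and hold it under the jig's sprung lever

### The job

The carton in the folding jig has just been glued. Take the seam roller from its wooden rest and roll slowly and lightly along the edge of the carton's lap, keeping the wheel on that edge, from the open end to the side stop, then stand the roller back in its rest. Last, swing the jig's red-gripped spring-return lever towards you until its rubber foot bears on the carton with about 8 newtons (spindle sunk about 4 mm), and finish while still holding it so, without shifting the carton or disturbing the things lying near.

Things in the scene. Friction and masses are not known exactly. Their poses are not given: they have to be found in the camera images.
- fold_jig: folding jig, fixed: brown board 150 (x) x 220 (y) x 12 mm. Origin: centre of its underside; x points about to the robot's right, y about away from the robot, z up. White bed, top at z = 20 mm; white side stop (inner face x = -35 mm) and front stop (inner face y = -80 mm), tops at 34 mm. The lever stands at x = 0 (+-14 mm) towards the far end.
- fold_jig_hold_lever (a joint): angle (rad) of the jig's steel lever with the red grip; 0 = closed, grows as it opens (grip away from the robot, foot up), stop at 0.87. Starts open on or near that stop; a spring always drives it open (0.25 N m when open, 0.45 N m at 0.2). The foot meets the carton at about 0.25; at 0.20 its spindle is sunk about 4 mm, at 0.175 fully.
- foot_pad (a joint): how far the rubber foot's sprung spindle has sunk into the lever (m): 0 = hanging free, 0.006 = fully sunk, beyond which the push is rigid. It takes 1 N to start and 1.8 N more per mm (8 N at 4 mm).
- foot (a point): centre of the underside of the black rubber foot (disc of 23 mm diameter) under the lever's free end. It comes down on the carton's lap about 20 mm behind the lap's edge.
- lever_grip (a point): centre of the lever's red grip, a rod 20 mm thick and 55 mm long, 74 mm from the hinge axis, moving on an arc about lever_hinge in the jig's y-z plane. At joint 0 the rod's upper end leans 18 degrees away from the robot, and more by the joint angle. It takes about 6 N square to its arc against the spring alone, 14 to 15 N with 8 N on the foot.
- lever_hinge (a point): point on the lever's hinge axis (43 mm above the table), which runs along the jig's x axis. At joint 0 the grip's centre lies 25 mm nearer the robot (jig -y) and 70 mm higher; as the joint grows it turns over the hinge, away from the robot. Shut fingers hooked behind the rod's upper end pull it well; a rod pinched off-centre creeps out of the pads as it turns.
- carton: slim white carton 84 (x) x 88 (y) x 14 mm, 0.35 kg, loose on the jig's bed, in the corner of side stop (its -x end) and front stop (its -y side). Origin: centre of its underside, axes as the jig's; its top is 34 mm above the table. The glued lap covers the far part of its top; its edge runs along x at y = -16 mm: a dark line beside a 10 mm maroon stripe.
- seam_start (a point): point on the lap's edge on top of the carton near its open end (carton x = +30 mm): begin rolling here.
- seam_end (a point): point on the lap's edge near the side stop (carton x = -26 mm): end rolling here; a wheel much beyond it hits the stop.
- seam_roller: seam roller, upright, 120 mm tall, 0.15 kg, loose. Origin: underside of its wheel, z up; x is the rolling direction, y the axle. Wooden handle with flat sides, 20 mm in x, 28 mm in y, z = 56 to 120 mm: grasp across the 20 mm at z = 95 mm. Round black guard, 48 mm across, at z = 46 to 52 mm. Below: steel fork 20 mm wide in y, rubber wheel 26 mm in diameter, 12 mm wide.
- wheel_foot (a point): underside of the roller's wheel, which moves with the sprung fork: it yields up to 7 mm into the handle, 0.9 N to start and 0.9 N more per mm. Pressing 3 mm gives about 3.5 N.
- roller_rest: fixed wooden block 86 (x) x 76 (y) x 54 mm; in its top a central well 36 (x) x 28 (y) mm, 49 mm deep. Origin: centre of its underside. The roller stands with its wheel in the well and its guard on the block's top, its x axis along the block's x axis (either way round), its origin then 8 mm above the table.
- glue_stick: bystander: upright white and yellow glue stick, 28 mm in diameter, 99 mm tall; origin at its underside. Leave alone.
- packing_tape: bystander: roll of brown packing tape lying flat, 94 mm in diameter, 48 mm high; origin at its underside. Leave alone.

How it is judged:
By the outcome, as a careful person would: the job done as asked, in the order asked, and still so for the second after the job is handed in, while the arm keeps its last pose, push and grip.
It also fails if it takes over 64 s, if anything falls off the work surface, if the arm or the gripper's body presses on something with over 40 N, if the wrist force passes 120 N, or if a joint passes its speed limit or range.

### The arm

A 7-joint arm with a two-finger parallel gripper is mounted at the origin on the work surface; the furniture and walls round the work are solid. World frame = base frame: x ahead of the robot, y to its left, z up, the work surface at z = 0. Lengths are in m, angles in rad, forces in N, time in s.
With the tool pointing down it reaches from about 0.425 to 0.925 m from the base axis. Payload 6.8 kg.
Tool frame: the origin (TCP) lies at the very end of the fingers, on their centre line; the grasp point (between the pads) lies bot.tcp_to_grasp behind it (bot.tcp_to_grasp is the distance from the TCP to the grasp point, in m); z points along the fingers, y is the line along which they close (so a half turn about z gives the same grasp; the last joint's range is limited). The gripper opens to 85 mm and grips with 20 to 120 N. Pads are 22 mm wide; open, the fingers measure 114 mm over their backs; the gripper's body (76 mm by 85 mm) begins 54 mm behind the grasp point. The pads swing forward as they close: fully open they stand 13 mm farther back than shut.
Start: joints at [-1.251, 0.477, 0.022, 1.555, -0.011, 1.109, -0.083], TCP at [0.28, 0.614, 0.231] pointing down, gripper open.
Joint ranges: [-2.96, 2.96], [-0.34, 2.1], [-1.41, 1.46], [0.24, 2.44], [-1.37, 4.51], [0.17, 1.92], [-2.96, 2.96]. Speed limits (rad/s): [2.39, 2.39, 3.14, 3.14, 3.14, 3.14, 3.14].

### API

Orientations are given as a unit quaternion [w, x, y, z].
In Python, from station import bot gives the robot as it stands.
- The arm moves only by the tool servo_tool, never from a script. Its argument "motion" is a list that holds one entry, the list of rows, each a list of 7 numbers: the shift along the tool's x, y, z in m, then the turn, a rotation vector about the tool's x, y, z in units of 5 degrees (1.0 is 5 degrees), then the opening, from 0 (shut) to 1 (fully open). A call has 1 to 20 rows; each row is the pose to reach, as a shift and turn from the pose commanded when the call began, along the tool's axes at that moment; what a row does not reach only later rows make up. A row lasts 1/12 s, in which the tool goes at most 41.7 mm and 7.16 degrees, less where a joint would pass 70% of its speed; a pose out of reach is approached as far as the arm can. A call with a gripper value outside its range is refused whole. The fingers move at their own pace and stop on an object; "grip_force" is the grip in N (left out, the last holds). Time passes only in rows, so rows that repeat a pose let the fingers close. It gives the time, the measured TCP pose, the force, the opening and the grip force at its end, in the units of the state.
- bot.get_obs(): the state, without advancing time (a new reading comes with each control period).
- bot.read_camera(name): name is "side" or "top"; returns a dict with "img" (420x560x3 uint8, red, green, blue), "K" (3x3 intrinsics, pixels), "pose" (4x4, takes a point from camera to world coordinates). Camera axes: x right, y down, z forward; pixel columns grow to the right and rows downward; lengths in m; the calibration is good to about 2 mm. A picture is of the moment at which its call begins. There is no depth.
- bot.hand_in(): hands the job in; it is judged then, once.
The state is a dict: "t": time; "q": joint angles; "joint_vel": joint speeds; "joint_torque": joint torques, N m; "eef_pos": TCP position; "tool_rot": TCP orientation; "contact_force": force on the tool from outside, world axes, zero at the start; "torque": the same for the moment, N m; "gripper_width": opening from 0.0 (shut) to 1.0 (fully open); "grasp_force": force on a finger pad.
Only numpy, scipy, OpenCV 4.12 (cv2) and the standard library are available. Lean on these libraries where they do the work, as an engineer would, in place of code of your own. Each camera call takes 0.05 s, during which the arm holds its last target. There are 200 camera calls.

## Working session

There is one attempt and no reset: what is moved stays moved. The work goes in short steps, Python scripts to look and compute and a tool call to move; the robot and the scene stay as the last step left them, time stands still between calls to the robot, and variables do not carry over. Pictures are saved under pics/ and viewed, at most 10 in all, crops included, and the job is handed in when it is done.

Besides the shell and the picture viewer there is one more tool, called after "Call:" as name(argument=value, ...), one argument or row to a line, values as JSON. servo_tool: Moves the arm, as the interface text tells. Its arguments: {"type":"object","properties":{"motion":{"type":"array"},"grip_force":{"type":"number"}},"required":["motion"]}

```bash
mkdir -p pics; ls
cat > h.py <<'E'
import numpy as np,cv2
from station import bot
from scipy.spatial.transform import Rotation as R
def snap(n,f=None):
    c=bot.read_camera(n)
    if f: cv2.imwrite('pics/'+f,c['img'][:,:,::-1])
    return c
def ray(c,u,v):
    d=c['pose'][:3,:3]@np.linalg.inv(c['K'])@np.array([u,v,1.]); return c['pose'][:3,3],d
def onz(c,u,v,z):
    o,d=ray(c,u,v); return o+d*(z-o[2])/d[2]
def proj(c,p):
    T=np.linalg.inv(c['pose']); q=c['K']@(T[:3,:3]@np.array(p)+T[:3,3]); return q[:2]/q[2]
def tri(c1,a,c2,b):
    o1,d1=ray(c1,*a);o2,d2=ray(c2,*b)
    s=np.linalg.lstsq(np.c_[d1,-d2],o2-o1,rcond=None)[0]
    return (o1+d1*s[0]+o2+d2*s[1])/2, np.linalg.norm(o1+d1*s[0]-o2-d2*s[1])
def rot():
    q=bot.get_obs()['tool_rot']; return R.from_quat([q[1],q[2],q[3],q[0]])
E
python3 - <<'E'
from h import *
np.set_printoptions(precision=4,suppress=True)
for n in('top','side'):
    c=snap(n,n+'0.png'); print(n,c['pose'],c['K'])
o=bot.get_obs();print(o,bot.tcp_to_grasp,rot().as_matrix())
E
```

```text
pics
top [[-0.0118 -0.9914  0.1303  0.3902]
 [-0.9999  0.0119 -0.0006 -0.01  ]
 [-0.0009 -0.1303 -0.9915  1.1682]
 [ 0.      0.      0.      1.    ]] [[476.1935   0.     282.1442]
 [  0.     476.1935 211.5387]
 [  0.       0.       1.    ]]
side [[ 0.9983  0.0486 -0.0319  0.5467]
 [ 0.0578 -0.7632  0.6435 -0.5682]
 [ 0.007  -0.6443 -0.7647  0.7587]
 [ 0.      0.      0.      1.    ]] [[424.6381   0.     276.8144]
 [  0.     424.6381 210.2614]
 [  0.       0.       1.    ]]
{'t': 0.1, 'q': array([-1.2511,  0.4777,  0.0224,  1.5563, -0.0115,  1.1093, -0.0831]), 'joint_vel': array([ 0.0001, -0.0013,  0.0005, -0.0025,  0.    , -0.0004,  0.    ]), 'joint_torque': array([  0.0046, -59.7762,   1.6137, -28.1956,   0.0128,   0.005 ,
        -0.    ]), 'eef_pos': array([0.2798, 0.6137, 0.2304]), 'tool_rot': array([-0.0001,  0.2123,  0.9772, -0.0008]), 'contact_force': array([ 0.1727,  0.009 , -0.4827]), 'torque': array([-0.0295,  0.0072, -0.0476]), 'grasp_force': 0.0, 'gripper_width': 1.0004893677807485} 0.0187 [[-0.9099  0.4148 -0.0006]
 [ 0.4148  0.9099 -0.0015]
 [-0.0001 -0.0016 -1.    ]]
```

View pics/top0.png

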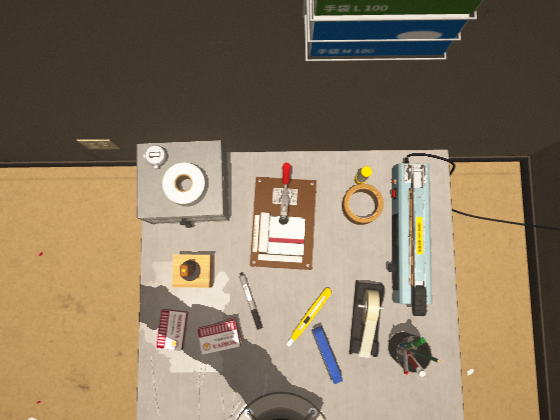

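View pics/side0.png

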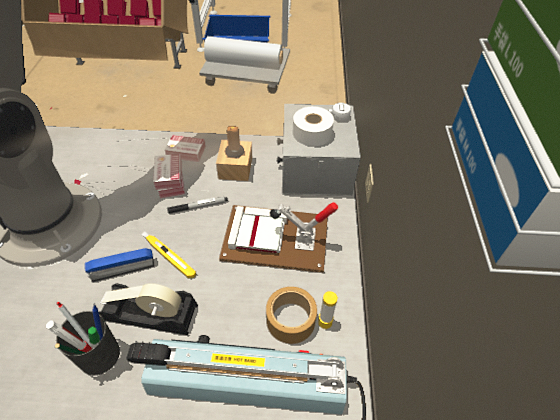

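The top view shows the jig at about (285,223), with its grip at (287,170). The rest and roller are at (192,270), the tape at (363,203) and the glue stick at (365,173). The side view shows the jig at (275,238), the rest at (235,155) and the grip at (327,213). Next I'll measure with enlarged crops.

Run:
```python
from h import *
t=cv2.imread('pics/top0.png');s=cv2.imread('pics/side0.png')
a=cv2.resize(t[155:275,240:330],None,fx=5,fy=5,interpolation=cv2.INTER_CUBIC)
b=cv2.resize(t[245:295,165:220],None,fx=6,fy=6,interpolation=cv2.INTER_CUBIC)
d=cv2.resize(s[120:185,210:260],None,fx=4.6,fy=4.6,interpolation=cv2.INTER_CUBIC)
im=np.zeros((600,800,3),np.uint8)
im[:600,:450]=a;im[:300,460:790]=b;im[300:599,460:690]=d
cv2.imwrite('pics/crop1.png',im)
cv2.imwrite('pics/crop2.png',cv2.resize(s[195:275,215:345],None,fx=6,fy=6,interpolation=cv2.INTER_CUBIC))
```

```text
(no output)
```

View pics/crop1.png

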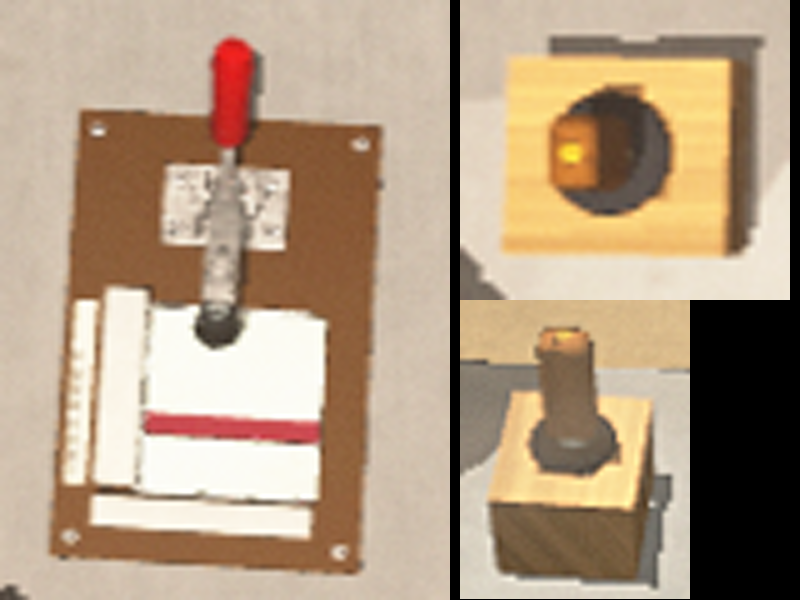

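View pics/crop2.png

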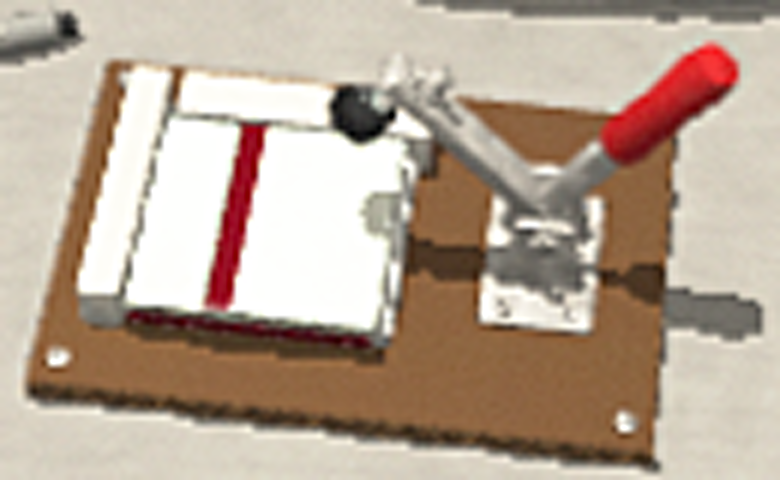

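The crops give these corners:
- **Board, in crop pixels:** (80,110), (383,127), (358,574) and (50,557).
- **Rest top:** (508,57), (735,57), (728,254) and (503,252).
- **Maroon stripe:** from (145,424) to (320,432).
- **Handle top:** near (572,153).

Run:
```python
from h import *
np.set_printoptions(precision=4,suppress=True)
t=snap('top');s=snap('side');it=t['img'];is_=s['img']
def big(m):
    n,l,st,ce=cv2.connectedComponentsWithStats(m.astype(np.uint8)); return l==1+np.argmax(st[1:,4])
def hsv(i): return [x.astype(int) for x in cv2.split(cv2.cvtColor(i,cv2.COLOR_RGB2HSV))]
J=lambda U,V,sc,u0,v0:((U+.5)/sc-.5+u0,(V+.5)/sc-.5+v0)
B=np.array([onz(t,*J(U,V,5,240,155),.012) for U,V in [(80,110),(383,127),(358,574),(50,557)]])
print('board',B,[np.linalg.norm(B[i]-B[i-1]) for i in range(4)],B.mean(0))
h,S,v=hsv(it)
# board by mask
sub=np.zeros_like(h,bool);sub[150:280,235:335]=1
m=sub&(h>5)&(h<18)&(S>110)&(v<190)
m=cv2.morphologyEx(m.astype(np.uint8),cv2.MORPH_CLOSE,np.ones((31,31)))
cs=max(cv2.findContours(m,0,2)[0],key=cv2.contourArea)
P=np.array([onz(t,*p[0],.012)[:2] for p in cs]).astype(np.float32)
r=cv2.minAreaRect(P*1000);print('board rect',r)
Bs=np.array([onz(s,*J(U,V,6,215,195),.012) for U,V in [(112,62),(672,135),(655,458),(27,388)]]);print('board side',Bs,Bs.mean(0))
for nm,c in(('t',t),('s',s)):
    h,S,v=hsv(c['img']); m=((h>165)|(h<4))&(S>150)&(v>60)
    if nm=='t': m[:190]&=True; g=m.copy(); g[:150]=0;g[190:]=0;g[:,:270]=0;g[:,300:]=0; st=m.copy();st[:232]=0;st[250:]=0;st[:,:262]=0;st[:,310:]=0
    else: g=m.copy();g[:,:305]=0;g[:195]=0;g[235:]=0;g[:,345:]=0; st=m.copy();st[:210]=0;st[249:]=0;st[:,:245]=0;st[:,262:]=0
    for k,mm in(('grip',g),('stripe',st)):
        yx=np.argwhere(mm); pts=yx[:,::-1].astype(np.float32)
        rr=cv2.minAreaRect(pts); print(nm,k,len(pts),pts.mean(0),rr)
        if k=='stripe':
            print([onz(c,*p,.034) for p in cv2.boxPoints(rr)],onz(c,*pts.mean(0),.034))
        else: print(cv2.boxPoints(rr))
Rt=np.array([onz(t,*J(U-460,V,6,165,245),.054) for U,V in [(508,57),(735,57),(728,254),(503,252)]])
print('rest',Rt,Rt.mean(0))
Rs=np.array([onz(s,*J(U-460,V-300,4.6,210,120),.054) for U,V in [(512,392),(655,400),(635,508),(489,500)]])
print('rest side',Rs,Rs.mean(0))
ht=tri(t,J(112,153,6,165,245),s,J(565-460,340-300,4.6,210,120));print('handletop',ht)
ho=[(552,117),(600,117),(600,190),(552,190)]
print('handle top',[onz(t,*J(U-460,V,6,165,245),.128) for U,V in ho])
ft=tri(t,J(218,330,5,240,155),s,J(362,112,6,215,195));print('foot',ft)
```

```text
board [[ 0.6301  0.0539  0.012 ]
 [ 0.6197 -0.0958  0.012 ]
 [ 0.4007 -0.0791  0.012 ]
 [ 0.4106  0.0694  0.012 ]] [np.float64(0.22004950256600703), np.float64(0.15001094506083193), np.float64(0.21968800056534474), np.float64(0.14877669497379128)] [ 0.5153 -0.0129  0.012 ]
board rect ((515.697509765625, -12.400619506835938), (148.37942504882812, 219.66371154785156), 85.83699798583984)
board side [[ 0.4137  0.07    0.012 ]
 [ 0.6296  0.0472  0.012 ]
 [ 0.6212 -0.0963  0.012 ]
 [ 0.4027 -0.0813  0.012 ]] [ 0.5168 -0.0151  0.012 ]
t grip 146 [286.     172.8904] ((286.06854248046875, 173.0406036376953), (7.2671990394592285, 20.305408477783203), 4.085616588592529)
[[281.7208 182.9086]
 [283.1675 162.6548]
 [290.4163 163.1726]
 [288.9695 183.4264]]
t stripe 97 [286.701  240.2887] ((286.4862060546875, 240.23448181152344), (33.17794418334961, 2.8773791790008545), 3.3664605617523193)
[array([0.4695, 0.0194, 0.034 ]), array([0.4764, 0.019 , 0.034 ]), array([ 0.4708, -0.0599,  0.034 ]), array([ 0.464 , -0.0594,  0.034 ])] [ 0.47   -0.0207  0.034 ]
s grip 204 [326.1324 211.848 ] ((326.0901794433
[... 324 characters left out ...]
-0.0647,  0.034 ]), array([0.4698, 0.0246, 0.034 ]), array([0.4838, 0.02  , 0.034 ]), array([ 0.4697, -0.0687,  0.034 ])] [ 0.4703 -0.0197  0.034 ]
rest [[0.4396 0.2461 0.054 ]
 [0.4386 0.1578 0.054 ]
 [0.3629 0.1599 0.054 ]
 [0.3647 0.2467 0.054 ]] [0.4014 0.2026 0.054 ]
rest side [[0.3633 0.2484 0.054 ]
 [0.4421 0.2469 0.054 ]
 [0.4398 0.1618 0.054 ]
 [0.3635 0.1628 0.054 ]] [0.4022 0.205  0.054 ]
handletop (array([0.4023, 0.2059, 0.1262]), np.float64(0.001659319193181901))
handle top [array([0.4145, 0.2128, 0.128 ]), array([0.4143, 0.1954, 0.128 ]), array([0.3881, 0.195 , 0.128 ]), array([0.3883, 0.2123, 0.128 ])]
foot (array([ 0.5133, -0.0124,  0.0879]), np.float64(0.004104636141734072))
```

Call:
servo_tool(
  motion=[
    [[-0.01, -0.012, 0, 0, 0, -0.2, 1], [-0.035, -0.04, 0, 0, 0, -0.6, 1], [-0.06, -0.069, 0, 0, 0, -1.0, 1], [-0.085, -0.098, 0, 0, 0, -1.4, 1], [-0.11, -0.127, 0, 0, 0, -1.8, 1], [-0.135, -0.155, 0, 0, 0, -2.3, 1], [-0.16, -0.184, 0, 0, 0, -2.7, 1], [-0.185, -0.213, 0.01, 0, 0, -3.1, 1], [-0.21, -0.242, 0.02, 0, 0, -3.5, 1], [-0.235, -0.27, 0.03, 0, 0, -3.9, 1], [-0.255, -0.294, 0.035, 0, 0, -4.3, 1], [-0.27, -0.312, 0.04, 0, 0, -4.6, 1], [-0.278, -0.32, 0.04, 0, 0, -4.7, 1], [-0.2806, -0.3217, 0.04, 0, 0, -4.7, 1], [-0.2806, -0.3217, 0.04, 0, 0, -4.7, 1], [-0.2806, -0.3217, 0.04, 0, 0, -4.7, 1]],
  ],
  grip_force=40,
)

```text
t: 1.53
eef_pos: [0.4019, 0.2061, 0.1915]
tool_rot: [0.0, 0.009, 1.0, 0.0]
contact_force: [-0.9, 0.4, 0.1]
gripper_width: 1.001
grasp_force: 0.0
```

Run:
```python
from h import *
o=bot.get_obs();print(o['t'],o['eef_pos'],rot().as_matrix().round(4),o['contact_force'])
```

```text
1.5333 [0.40186387 0.20614157 0.19153204] [[-9.999e-01  1.720e-02  4.000e-04]
 [ 1.720e-02  9.999e-01  8.000e-04]
 [-4.000e-04  8.000e-04 -1.000e+00]] [-0.91323851  0.37838179  0.07197604]
```

Call:
servo_tool(
  motion=[
    [[0, 0, 0.02, 0, 0, 0, 1], [0, -0.001, 0.05, 0, 0, 0, 1], [0, -0.001, 0.08, 0, 0, 0, 1], [0, -0.001, 0.1, 0, 0, 0, 1], [0, -0.001, 0.107, 0, 0, 0, 1], [0, -0.001, 0.107, 0, 0, 0, 1], [0, -0.001, 0.107, 0, 0, 0, 0.5], [0, -0.001, 0.107, 0, 0, 0, 0.2], [0, -0.001, 0.107, 0, 0, 0, 0.1], [0, -0.001, 0.107, 0, 0, 0, 0.1], [0, -0.001, 0.107, 0, 0, 0, 0], [0, -0.001, 0.107, 0, 0, 0, 0], [0, -0.001, 0.107, 0, 0, 0, 0], [0, -0.001, 0.107, 0, 0, 0, 0], [0, -0.001, 0.107, 0, 0, 0, 0], [0, -0.001, 0.107, 0, 0, 0, 0]],
  ],
  grip_force=40,
)

```text
t: 2.87
eef_pos: [0.4024, 0.2044, 0.085]
tool_rot: [0.0, 0.009, 1.0, 0.0]
contact_force: [-0.6, 0.1, 7.3]
gripper_width: 0.23
grasp_force: 45.0
```

Run:
```python
from h import *
o=bot.get_obs();print(o['t'],o['eef_pos'],rot().as_matrix().round(4),o['contact_force'],o['grasp_force'],o['gripper_width'])
```

```text
2.8667 [0.40236108 0.20443464 0.08500554] [[-9.998e-01  1.770e-02  1.000e-03]
 [ 1.770e-02  9.998e-01  8.000e-04]
 [-9.000e-04  8.000e-04 -1.000e+00]] [-0.55353353  0.05508109  7.26666633] 45.02080321311951 0.22953203668632005
```

Call:
servo_tool(
  motion=[
    [[0, 0, -0.004, 0, 0, 0, 0], [0, 0, -0.012, 0, 0, 0, 0], [0, 0, -0.024, 0, 0, 0, 0], [0, 0, -0.036, 0, 0, 0, 0], [0, 0, -0.048, 0, 0, 0, 0], [0, 0, -0.06, 0, 0, 0, 0], [0, 0, -0.072, 0, 0, 0, 0], [0, 0, -0.08, 0, 0, 0, 0], [0, 0, -0.082, 0, 0, 0, 0], [0, 0, -0.082, 0, 0, 0, 0], [0, 0, -0.082, 0, 0, 0, 0]],
  ],
)

```text
t: 3.78
eef_pos: [0.4015, 0.2039, 0.166]
tool_rot: [-0.0, 0.009, 1.0, -0.0]
contact_force: [0.7, 0.4, -1.9]
gripper_width: 0.23
grasp_force: 44.0
```

Run:
```python
from h import *
o=bot.get_obs();print(o['t'],o['eef_pos'],rot().as_matrix().round(4),o['contact_force'],o['torque'],o['grasp_force'],o['gripper_width'])
c=snap('side');T=snap('top')
p=proj(c,[.402,.204,.11]);print(p)
u,v=map(int,p)
im=np.zeros((600,800,3),np.uint8)
im[:600,:450]=cv2.resize(c['img'][v-50:v+50,u-37:u+38,::-1],(450,600),interpolation=2)
q=proj(T,[.402,.204,.06]);print(q)
im[:340,460:800]=cv2.resize(T['img'][int(q[1])-34:int(q[1])+34,int(q[0])-34:int(q[0])+34,::-1],(340,340),interpolation=2)
cv2.imwrite('pics/lift.png',im)
```

```text
3.7833 [0.40152722 0.20385954 0.16596563] [[-9.998e-01  1.770e-02 -5.000e-04]
 [ 1.770e-02  9.998e-01 -3.000e-04]
 [ 5.000e-04 -3.000e-04 -1.000e+00]] [ 0.71869164  0.406937   -1.92812335] [ 0.00584565  0.05520277 -0.02728964] 43.951048851013184 0.22962901209113928
[232.36960865 134.32350864]
[189.91243881 270.08405195]
```

View pics/lift.png

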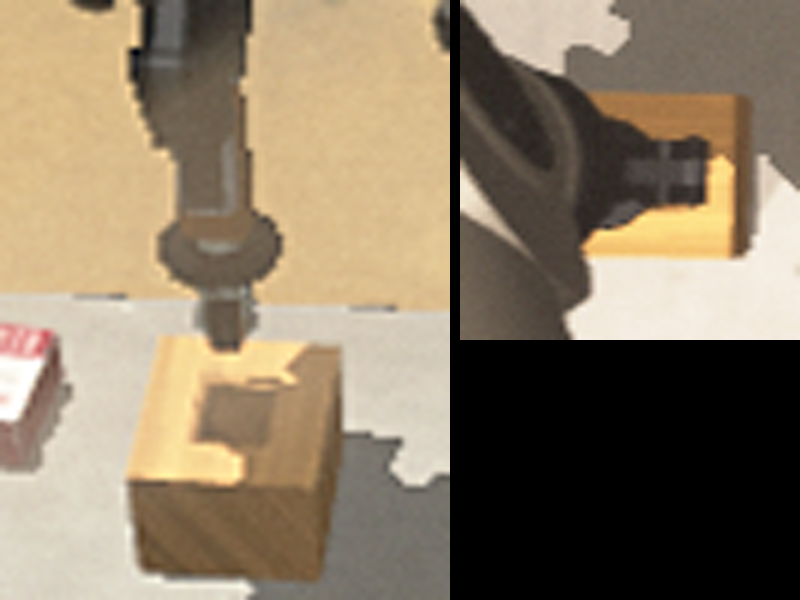

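The roller is held upright and clear of the rest, with the guard at crop (220,250) and the wheel underside at (225,348). The well rim is visible around (234,414).

Run:
```python
from h import *
np.set_printoptions(precision=4,suppress=True)
c=snap('side')
f=lambda U,V:(195+(U+.5)/6-.5,84+(V+.5)/6-.5)
print('well',onz(c,*f(234,414),.054))
print('guard ctr if z=.138',onz(c,*f(220,250),.138), 'L',onz(c,*f(159,250),.138),'R',onz(c,*f(282,250),.138))
print('pred guard',proj(c,[.4015,.2039,.138]),f(220,250),'wheel',proj(c,[.4015,.2039,.089]),f(225,348))
# lap edge: intensity profile across stripe in both views, 
jx=np.array([-.0732,-.9973,0]);jy=np.array([.9973,-.0732,0]);c0=np.array([.5158,-.0137,0])
for n in('top','side'):
    c=snap(n)
    I=c['img'].astype(float)
    for ym in np.arange(-70,-36,2):
        P=[proj(c,c0+jx*x+jy*ym/1000+[0,0,.034]) for x in np.linspace(-.015,.03,40)]
        m=np.array(P,np.float32)
        val=cv2.remap(c['img'],m[:,:1],m[:,1:],cv2.INTER_LINEAR).reshape(-1,3).mean(0)
        print(n,ym,val.round())
```

```text
well [0.4011 0.2025 0.054 ]
guard ctr if z=.138 [0.4017 0.2024 0.138 ] L [0.3784 0.2008 0.138 ] R [0.4253 0.204  0.138 ]
pred guard [231.2577 124.8292] (231.25, 125.25) wheel [232.7988 141.2128] (232.08333333333334, 141.58333333333334)
top -70 [254. 253. 249.]
top -68 [254. 253. 249.]
top -66 [254. 253. 249.]
top -64 [254. 253. 249.]
top -62 [254. 253. 249.]
top -60 [254. 253. 250.]
top -58 [254. 253. 250.]
top -56 [254. 253. 250.]
top -54 [254. 253. 250.]
top -52 [245. 239. 229.]
top -50 [212. 156. 144.]
top -48 [212.  88.  92.]
top -46 [216.  83.  88.]
top -44 [216.  83.  89.]
top -42 [218.  93.  96.]
top -40 [235. 163. 159.]
top -38 [252. 244. 238.]
side -70 [255. 255. 254.]
side -68 [255. 255. 253.]
side -66 [255. 255. 253.]
side -64 [255. 255. 253.]
side -62 [255. 255. 254.]
side -60 [255. 255. 253.]
side -58 [255. 255. 254.]
side -56 [255. 255. 254.]
side -54 [255. 255. 255.]
side -52 [251. 253. 249.]
side -50 [210. 194. 176.]
side -48 [152.  39.  48.]
side -46 [157.  12.  34.]
side -44 [157.  13.  35.]
side -42 [155.  15.  31.]
side -40 [215. 155. 155.]
side -38 [254. 254. 253.]
```

Call:
servo_tool(
  motion=[
    [[-0.003, -0.01, 0, 0, 0, 0, 0], [-0.008, -0.03, 0, 0, 0, 0, 0], [-0.014, -0.055, 0, 0, 0, 0.1, 0], [-0.021, -0.08, 0, 0, 0, 0.2, 0], [-0.027, -0.105, 0, 0, 0, 0.2, 0], [-0.034, -0.13, 0, 0, 0, 0.3, 0], [-0.04, -0.155, 0, 0, 0, 0.4, 0], [-0.047, -0.18, 0, 0, 0, 0.4, 0], [-0.053, -0.205, 0, 0, 0, 0.5, 0], [-0.059, -0.228, 0, 0, 0, 0.6, 0], [-0.063, -0.243, 0.01, 0, 0, 0.64, 0], [-0.065, -0.25, 0.02, 0, 0, 0.64, 0], [-0.0651, -0.2506, 0.03, 0, 0, 0.64, 0], [-0.0651, -0.2506, 0.03, 0, 0, 0.64, 0], [-0.0651, -0.2506, 0.03, 0, 0, 0.64, 0], [-0.0651, -0.2506, 0.03, 0, 0, 0.64, 0]],
  ],
)

```text
t: 5.37
eef_pos: [0.4625, -0.047, 0.1364]
tool_rot: [-0.0, 0.036, 0.999, 0.0]
contact_force: [0.3, -0.1, -2.0]
gripper_width: 0.232
grasp_force: 43.9
```

Run:
```python
from h import *
o=bot.get_obs();print(o['t'],o['eef_pos'],rot().as_matrix().round(4),o['contact_force'],o['grasp_force'])
c=snap('side');p=o['eef_pos'];u,v=map(int,proj(c,[p[0],p[1],.06]))
print(u,v,proj(c,[p[0],p[1],p[2]-.077]))
cv2.imwrite('pics/start.png',cv2.resize(c['img'][v-50:v+50,u-60:u+60,::-1],(720,600),interpolation=2))
```

```text
5.3667 [ 0.46248893 -0.04695521  0.13642067] [[-9.974e-01  7.220e-02 -2.000e-04]
 [ 7.220e-02  9.974e-01  3.000e-04]
 [ 2.000e-04  3.000e-04 -1.000e+00]] [ 0.25765205 -0.14484555 -1.95279315] 43.912925720214844
248 233 [248.17202184 233.93121606]
```

View pics/start.png

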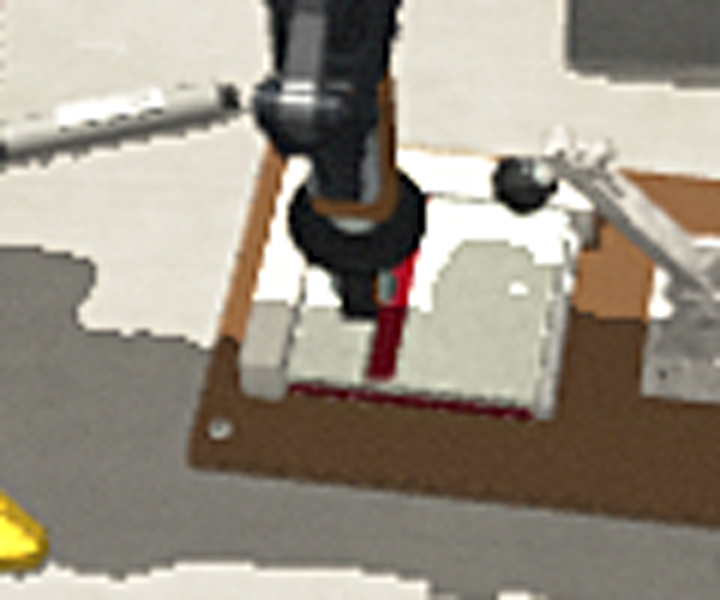

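The roller is over the seam start, with the wheel's lowest point at crop (362,318). The stripe's near edge runs from about (385,300) to (368,378).

Run:
```python
from h import *
c=snap('side')
g=lambda p:((proj(c,p)-[188,183]+.5)*6).round(1)
for z in(.0594,.034): print(z,g([.4625,-.047,z]))
jx=np.array([-.0732,-.9973,0]);jy=np.array([.9973,-.0732,0]);c0=np.array([.5158,-.0137,.034])
for x in(.05,.038,.02): print(x,g(c0+jx*x-jy*.051),g(c0+jx*x-jy*.04))
d=np.array([.4625,-.047,.034])-c0;print(d@jx,d@jy)
```

```text
0.0594 [364.1 308.7]
0.034 [367.3 352.4]
0.05 [360.1 382.1] [391.4 385.7]
0.038 [366.1 354.3] [397.1 357.8]
0.02 [374.9 313.5] [405.5 316.8]
0.037111649999999996 -0.05071853000000001
```

Call:
servo_tool(
  motion=[
    [[0, -0.002, 0.008, 0, 0, 0, 0], [0, -0.002, 0.015, 0, 0, 0, 0], [0, -0.002, 0.02, 0, 0, 0, 0], [0, -0.002, 0.024, 0, 0, 0, 0], [0, -0.002, 0.026, 0, 0, 0, 0], [0, -0.002, 0.027, 0, 0, 0, 0], [0, -0.002, 0.028, 0, 0, 0, 0], [0, -0.002, 0.028, 0, 0, 0, 0], [0, -0.002, 0.028, 0, 0, 0, 0]],
  ],
)

```text
t: 6.22
eef_pos: [0.4621, -0.0497, 0.1084]
tool_rot: [-0.0, 0.037, 0.999, 0.0]
contact_force: [-1.0, -0.7, 2.2]
gripper_width: 0.229
grasp_force: 44.4
```

Call:
servo_tool(
  motion=[
    [[0, 0.001, -0.0005, 0, 0, 0, 0], [0, 0.002, -0.0005, 0, 0, 0, 0], [0, 0.003, -0.0005, 0, 0, 0, 0], [0, 0.004, -0.0005, 0, 0, 0, 0], [0, 0.005, -0.0005, 0, 0, 0, 0], [0, 0.006, -0.0005, 0, 0, 0, 0], [0, 0.007, -0.0005, 0, 0, 0, 0], [0, 0.008, -0.0005, 0, 0, 0, 0], [0, 0.009, -0.0005, 0, 0, 0, 0], [0, 0.01, -0.0005, 0, 0, 0, 0], [0, 0.011, -0.0005, 0, 0, 0, 0], [0, 0.012, -0.0005, 0, 0, 0, 0], [0, 0.013, -0.0005, 0, 0, 0, 0], [0, 0.014, -0.0005, 0, 0, 0, 0], [0, 0.015, -0.0005, 0, 0, 0, 0], [0, 0.016, -0.0005, 0, 0, 0, 0], [0, 0.017, -0.0005, 0, 0, 0, 0], [0, 0.018, -0.0005, 0, 0, 0, 0], [0, 0.019, -0.0005, 0, 0, 0, 0], [0, 0.02, -0.0005, 0, 0, 0, 0]],
  ],
)

```text
t: 7.88
eef_pos: [0.4639, -0.0296, 0.1088]
tool_rot: [0.0, 0.037, 0.999, 0.0]
contact_force: [-2.1, -0.2, 1.4]
gripper_width: 0.23
grasp_force: 44.5
```

Call:
servo_tool(
  motion=[
    [[0.0001, 0.001, 0, 0, 0, 0, 0], [0.0002, 0.002, 0, 0, 0, 0, 0], [0.0003, 0.003, 0, 0, 0, 0, 0], [0.0004, 0.004, 0, 0, 0, 0, 0], [0.0005, 0.005, 0, 0, 0, 0, 0], [0.0006, 0.006, 0, 0, 0, 0, 0], [0.0006, 0.007, 0, 0, 0, 0, 0], [0.0006, 0.008, 0, 0, 0, 0, 0], [0.0006, 0.009, 0, 0, 0, 0, 0], [0.0006, 0.01, 0, 0, 0, 0, 0], [0.0006, 0.011, 0, 0, 0, 0, 0], [0.0006, 0.012, 0, 0, 0, 0, 0], [0.0006, 0.013, 0, 0, 0, 0, 0], [0.0006, 0.014, 0, 0, 0, 0, 0], [0.0006, 0.015, 0, 0, 0, 0, 0], [0.0006, 0.016, 0, 0, 0, 0, 0], [0.0006, 0.017, 0, 0, 0, 0, 0], [0.0006, 0.018, 0, 0, 0, 0, 0], [0.0006, 0.019, 0, 0, 0, 0, 0], [0.0006, 0.02, 0, 0, 0, 0, 0]],
  ],
)

```text
t: 9.55
eef_pos: [0.4649, -0.0096, 0.1089]
tool_rot: [0.0, 0.037, 0.999, 0.0]
contact_force: [0.7, 0.0, 2.4]
gripper_width: 0.23
grasp_force: 44.4
```

Call:
servo_tool(
  motion=[
    [[0, 0.001, -0.0003, 0, 0, 0, 0], [0, 0.002, -0.0003, 0, 0, 0, 0], [0, 0.003, -0.0003, 0, 0, 0, 0], [0, 0.004, -0.0003, 0, 0, 0, 0], [0, 0.005, -0.0003, 0, 0, 0, 0], [0, 0.006, -0.0003, 0, 0, 0, 0], [0, 0.007, -0.0003, 0, 0, 0, 0], [0, 0.008, -0.0003, 0, 0, 0, 0], [0, 0.009, -0.0003, 0, 0, 0, 0], [0, 0.01, -0.0003, 0, 0, 0, 0], [0, 0.011, -0.0003, 0, 0, 0, 0], [0, 0.012, -0.0003, 0, 0, 0, 0], [0, 0.013, -0.0003, 0, 0, 0, 0], [0, 0.014, -0.0003, 0, 0, 0, 0], [0, 0.015, -0.0003, 0, 0, 0, 0], [0, 0.016, -0.0003, 0, 0, 0, 0], [0, 0.017, -0.0003, 0, 0, 0, 0], [0, 0.018, -0.0003, 0, 0, 0, 0], [0, 0.0185, -0.0003, 0, 0, 0, 0], [0, 0.0185, -0.0003, 0, 0, 0, 0]],
  ],
)

```text
t: 11.22
eef_pos: [0.4661, 0.0089, 0.1091]
tool_rot: [-0.0, 0.037, 0.999, 0.0]
contact_force: [1.9, -0.1, 2.0]
gripper_width: 0.227
grasp_force: 44.4
```

Call:
servo_tool(
  motion=[
    [[0, 0, -0.01, 0, 0, 0, 0], [0, 0, -0.025, 0, 0, 0, 0], [0, 0, -0.04, 0, 0, 0, 0], [0.002, 0.005, -0.055, 0, 0, 0, 0], [0.008, 0.02, -0.06, 0, 0, -0.1, 0], [0.017, 0.042, -0.06, 0, 0, -0.2, 0], [0.026, 0.064, -0.06, 0, 0, -0.3, 0], [0.035, 0.086, -0.06, 0, 0, -0.4, 0], [0.044, 0.108, -0.06, 0, 0, -0.5, 0], [0.053, 0.13, -0.06, 0, 0, -0.6, 0], [0.062, 0.152, -0.06, 0, 0, -0.64, 0], [0.071, 0.173, -0.06, 0, 0, -0.64, 0], [0.076, 0.186, -0.06, 0, 0, -0.64, 0], [0.0778, 0.19, -0.06, 0, 0, -0.64, 0], [0.0778, 0.19, -0.06, 0, 0, -0.64, 0], [0.0778, 0.19, -0.06, 0, 0, -0.64, 0], [0.0778, 0.19, -0.06, 0, 0, -0.64, 0]],
  ],
)

```text
t: 12.63
eef_pos: [0.4025, 0.2024, 0.169]
tool_rot: [-0.0, 0.01, 1.0, -0.0]
contact_force: [-0.1, 0.1, -1.2]
gripper_width: 0.23
grasp_force: 43.9
```

Run:
```python
from h import *
o=bot.get_obs();print(o['t'],o['eef_pos'],rot().as_matrix().round(4),o['contact_force'],o['grasp_force'])
c=snap('side')
im=np.zeros((600,800,3),np.uint8)
im[:600,:330]=cv2.resize(c['img'][84:184,205:260,::-1],(330,600),interpolation=2)
im[:288,332:800]=cv2.resize(c['img'][195:275,215:345,::-1],(468,288),interpolation=2)
cv2.imwrite('pics/back.png',im)
print(proj(c,[.4022,.204,.0922]),proj(c,[.4022,.204,.054]))
```

```text
12.6333 [0.40250194 0.20239529 0.16901578] [[-9.998e-01  1.950e-02 -6.000e-04]
 [ 1.950e-02  9.998e-01 -1.000e-03]
 [ 6.000e-04 -1.000e-03 -1.000e+00]] [-0.09653063  0.10497167 -1.23473446] 43.86350333690643
[232.99935506 140.1650848 ] [234.1209168  152.17798242]
```

View pics/back.png

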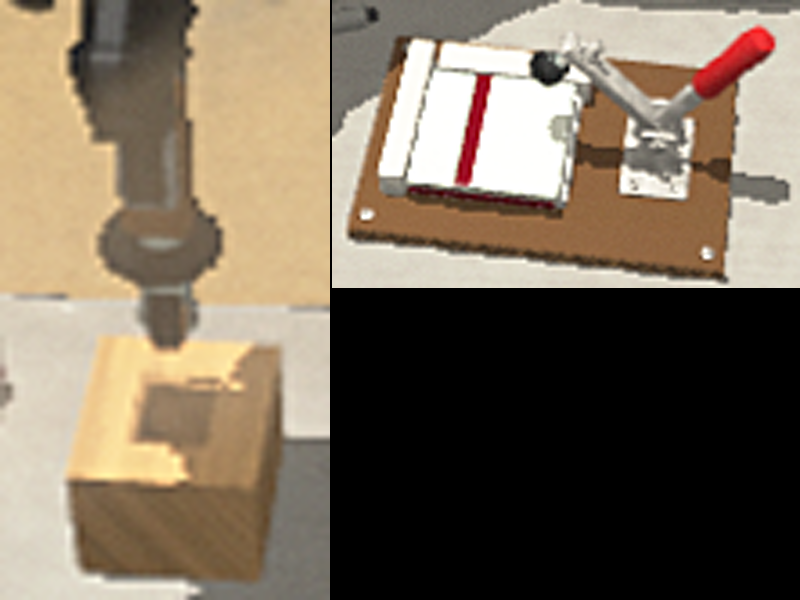

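The roller hangs over the well at crop (165,345) and the carton hasn't visibly moved. Lowering it into the rest.

Call:
servo_tool(
  motion=[
    [[0, 0.001, 0.01, 0, 0, 0, 0], [0, 0.0015, 0.025, 0, 0, 0, 0], [0, 0.0015, 0.035, 0, 0, 0, 0], [0, 0.0015, 0.045, 0, 0, 0, 0], [0, 0.0015, 0.055, 0, 0, 0, 0], [0, 0.0015, 0.065, 0, 0, 0, 0], [0, 0.0015, 0.073, 0, 0, 0, 0], [0, 0.0015, 0.079, 0, 0, 0, 0], [0, 0.0015, 0.082, 0, 0, 0, 0], [0, 0.0015, 0.083, 0, 0, 0, 0], [0, 0.0015, 0.083, 0, 0, 0, 0], [0, 0.0015, 0.083, 0, 0, 0, 0]],
  ],
)

```text
t: 13.68
eef_pos: [0.4027, 0.2056, 0.0864]
tool_rot: [0.0, 0.009, 1.0, 0.0]
contact_force: [-0.5, 0.2, -2.1]
gripper_width: 0.225
grasp_force: 44.0
```

Call:
servo_tool(
  motion=[
    [[0, -0.001, 0.001, 0, 0, 0, 0], [0, -0.001, 0.0015, 0, 0, 0, 0], [0, -0.001, 0.0015, 0, 0, 0, 0], [0, -0.001, 0.0015, 0, 0, 0, 0]],
  ],
  grip_force=20,
)

```text
t: 14.02
eef_pos: [0.4027, 0.2045, 0.085]
tool_rot: [0.0, 0.009, 1.0, 0.0]
contact_force: [-1.5, -0.5, 4.5]
gripper_width: 0.226
grasp_force: 44.6
```

Call:
servo_tool(
  motion=[
    [[0, 0, 0, 0, 0, 0, 0.3], [0, 0, 0, 0, 0, 0, 0.4], [0, 0, 0, 0, 0, 0, 0.6], [0, 0, 0, 0, 0, 0, 0.8], [0, 0, 0, 0, 0, 0, 1], [0, 0, 0, 0, 0, 0, 1], [0, 0, 0, 0, 0, 0, 1], [0, 0, -0.02, 0, 0, 0, 1], [0, 0, -0.05, 0, 0, 0, 1], [0, 0, -0.08, 0, 0, 0, 1], [0, 0, -0.11, 0, 0, 0, 1], [0, 0, -0.12, 0, 0, 0, 1], [0, 0, -0.12, 0, 0, 0, 1]],
  ],
)

```text
t: 15.1
eef_pos: [0.404, 0.2055, 0.2072]
tool_rot: [0.002, 0.009, 1.0, 0.002]
contact_force: [0.8, -0.4, 0.3]
gripper_width: 0.998
grasp_force: 0.0
```

Run:
```python
from h import *
np.set_printoptions(precision=4,suppress=True)
o=bot.get_obs();print(o['t'],o['eef_pos'],rot().as_matrix().round(4),o['q'])
c=snap('side')
im=cv2.resize(c['img'][84:184,205:260,::-1],(330,600),interpolation=2)
cv2.imwrite('pics/rel.png',im)
# grip geometry from both views: recorded axis end pixels (first pictures)
t=snap('top')
tri_=lambda a,b:tri(t,a,c,b)
# axis mid & ends: top rect centre, side rect centre
print('grip ctr',tri_((286.07,173.04),(326.09,212.0)))
print('tip',tri_((286.8,162.9),(335.98,203.77)),'base',tri_((285.35,183.2),(316.2,220.25)))
jx=np.array([-.0732,-.9973,0]);jy=np.array([.9973,-.0732,0]);c0=np.array([.5158,-.0137,0])
for a in[((286.07,173.04),(326.09,212.0)),((286.8,162.9),(335.98,203.77)),((285.35,183.2),(316.2,220.25))]:
    p=tri_(*a)[0];print((p-c0)@jx,(p-c0)@jy,p[2])
```

```text
15.1 [0.404  0.2055 0.2072] [[-0.9998  0.0177  0.0046]
 [ 0.0177  0.9998  0.0036]
 [-0.0045  0.0037 -1.    ]] [-0.7462  0.1322  0.1512  2.1024 -0.0259  0.9028  0.9727]
grip ctr (array([ 0.6176, -0.0205,  0.1099]), np.float64(0.0007956184319745128))
tip (array([ 0.6342, -0.0222,  0.138 ]), np.float64(0.00041241861566270485)) base (array([ 0.6001, -0.0188,  0.0801]), np.float64(0.0010802800621393322))
-0.0006271242067882464 0.10199849903940313 0.10987173877697937
-0.0001941945174683964 0.11867960421211174 0.1380452119956262
-0.0010507431029481854 0.08441498543892106 0.08007458481866003
```

View pics/rel.png

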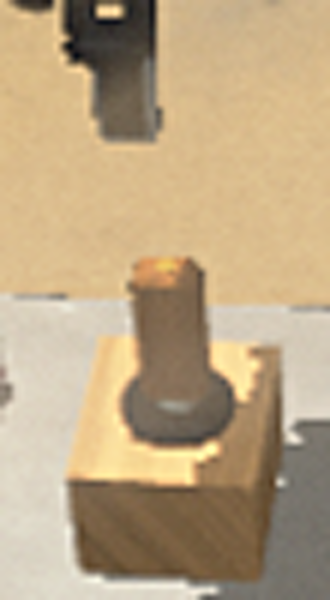

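The roller stands upright in its rest. Next I'll check the lever geometry against the given dimensions.

Run:
```python
from h import *
np.set_printoptions(precision=4,suppress=True)
o=bot.get_obs()
s=snap('side');t=snap('top')
jx=np.array([-.0732,-.9973,0]);jy=np.array([.9973,-.0732,0]);c0=np.array([.5158,-.0137,0]);ez=np.array([0,0,1.])
im=s['img'];h,S,v=[x.astype(int) for x in cv2.split(cv2.cvtColor(im,cv2.COLOR_RGB2HSV))]
for a in(.80,.87):
  for hy in(.063,.066):
    H=c0+jy*hy+ez*.043
    th=a+np.arctan2(-25,70); G=H+.0743*(np.sin(th)*jy+np.cos(th)*ez)
    L=a+np.radians(18)
    for lean in(L,th):
        d=np.sin(lean)*jy+np.cos(lean)*ez
        print(a,hy,np.degrees(lean).round(),'H',proj(s,H),proj(t,H),'G',G,proj(s,G),proj(t,G),'axis side',proj(s,G+d*.0275)-proj(s,G-d*.0275),'top',proj(t,G+d*.0275)-proj(t,G-d*.0275))
# refined rotated-rect from silhouettes with loose threshold
for n,c,bx in(('s',s,(195,235,300,345)),('t',t,(155,190,270,300))):
    h,S,v=[x.astype(int) for x in cv2.split(cv2.cvtColor(c['img'],cv2.COLOR_RGB2HSV))]
    m=((h>160)|(h<8))&(S>110)&(v>40); k=np.zeros_like(m);k[bx[0]:bx[1],bx[2]:bx[3]]=1
    p=np.argwhere(m&k)[:,::-1].astype(np.float32)
    print(n,len(p),p.mean(0),cv2.minAreaRect(p),cv2.fitLine(p,2,0,.01,.01).ravel()[:2])
```

```text
0.8 0.063 64.0 H [304.4601 230.5572] [285.1248 194.7172] G [ 0.6113 -0.0207  0.1097] [322.7446 212.0107] [286.1574 175.5886] axis side [25.8536 -5.2071] top [  1.394  -23.5578]
0.8 0.063 26.0 H [304.4601 230.5572] [285.1248 194.7172] G [ 0.6113 -0.0207  0.1097] [322.7446 212.0107] [286.1574 175.5886] axis side [ 14.3994 -14.6058] top [  0.8086 -14.9786]
0.8 0.066 64.0 H [305.8708 230.7103] [285.2006 193.4834] G [ 0.6143 -0.0209  0.1097] [324.2496 212.1683] [286.2372 174.291 ] axis side [25.9007 -5.2044] top [  1.3948 -23.5705]
0.8 0.066 26.0 H [305.8708 230.7103] [285.2006 193.4834] G [ 0.6143 -0.0209  0.1097] [324.2496 212.1683] [286.2372 174.291 ] axis side [ 14.474  -14.6025] top [  0.8117 -15.0283]
0.87 0.063 68.0 H [304.4601 230.5572] [285.1248 194.7172] G [ 0.6159 -0.021   0.1072] [324.9288 213.0395] [286.271 173.833] axis side [26.4886 -3.9633] top [  1.4218 -23.8762]
0.87 0.063 30.0 H [304.4601 230.5572] [285.1248 194.7172] G [ 0.6159 -0.021   0.1072] [324.9288 213.0395] [286.271 173.833] axis side [ 16.0902 -13.7705] top [  0.895  -16.3068]
0.87 0.066 68.0 H [305.8708 230.7103] [285.2006 193.4834] G [ 0.6189 -0.0213  0.1072] [326.4318 213.1971] [286.3506 172.5397] axis side [26.5312 -3.9607] top [  1.4224 -23.8843]
0.87 0.066 30.0 H [305.8708 230.7103] [285.2006 193.4834] G [ 0.6189 -0.0213  0.1072] [326.4318 213.1971] [286.3506 172.5397] axis side [ 16.163  -13.7672] top [  0.8979 -16.353 ]
s 210 [326.0762 211.9381] ((326.0901794433594, 212.00819396972656), (8.578472137451172, 25.735414505004883), 50.19443130493164) [ 0.7811 -0.6244]
t 164 [285.9451 173.2195] ((286.0, 173.0), (22.0, 8.0), 90.0) [ 0.0555 -0.9985]
```

Run:
```python
from h import *
np.set_printoptions(precision=4,suppress=True)
s=snap('side');t=snap('top')
print('table/wall edge',onz(t,290,150,0),onz(s,355,190,0))
print(tri(t,(308,58),s,(447,128)),tri(t,(445,58),s,(497,272)))
print('wall at other side', onz(s,374,400,0))
```

```text
table/wall edge [ 0.6997 -0.0323  0.    ] [0.7016 0.1469 0.    ]
(array([ 0.7713, -0.0598,  0.3614]), np.float64(0.0013531163644451458)) (array([ 0.7735, -0.3059,  0.3592]), np.float64(0.0062727520623417545))
wall at other side [ 0.7043 -0.3402  0.    ]
```

Call:
servo_tool(
  motion=[
    [[0, -0.01, 0, 0, 0, 0, 0.8], [0, -0.035, 0, 0, 0, 0, 0.5], [-0.005, -0.065, 0, 0, 0, 0.1, 0.2], [-0.01, -0.095, 0, 0, 0, 0.2, 0], [-0.02, -0.125, 0, 0, 0, 0.3, 0], [-0.04, -0.155, 0, 0, 0, 0.4, 0], [-0.06, -0.18, 0, 0, 0, 0.5, 0], [-0.085, -0.2, 0, 0, 0, 0.6, 0], [-0.11, -0.215, 0, 0, 0, 0.64, 0], [-0.14, -0.2252, 0, 0, 0, 0.64, 0], [-0.17, -0.2252, 0, 0, 0, 0.64, 0], [-0.2, -0.2252, 0, 0, 0, 0.64, 0], [-0.225, -0.2252, 0, 0, 0, 0.64, 0], [-0.245, -0.2252, 0, 0, 0, 0.64, 0], [-0.255, -0.2252, 0, 0, 0, 0.64, 0], [-0.2584, -0.2252, 0, 0, 0, 0.64, 0], [-0.2584, -0.2252, 0, 0, 0, 0.64, 0], [-0.2584, -0.2252, 0, 0, 0, 0.64, 0]],
  ],
)

```text
t: 16.9
eef_pos: [0.6558, -0.0259, 0.204]
tool_rot: [-0.001, 0.037, 0.999, -0.0]
contact_force: [-0.4, -0.1, -0.7]
gripper_width: -0.001
grasp_force: 0.0
```

Run:
```python
from h import *
np.set_printoptions(precision=4,suppress=True)
o=bot.get_obs();print(o['t'],o['eef_pos'],rot().as_matrix().round(4),o['q'],o['contact_force'])
s=snap('side')
cv2.imwrite('pics/pre.png',cv2.resize(s['img'][150:270,240:400,::-1],(800,600),interpolation=2))
p=o['eef_pos'];print((proj(s,p)-[240,150]+.5)*5)
```

```text
16.9 [ 0.6558 -0.0259  0.204 ] [[-0.9973  0.074  -0.0016]
 [ 0.074   0.9973 -0.0003]
 [ 0.0016 -0.0004 -1.    ]] [-0.3122  0.4892  0.3599  1.6484 -0.1927  1.0408  1.6038] [-0.4316 -0.1053 -0.7211]
[562.5534 162.6773]
```

View pics/pre.png

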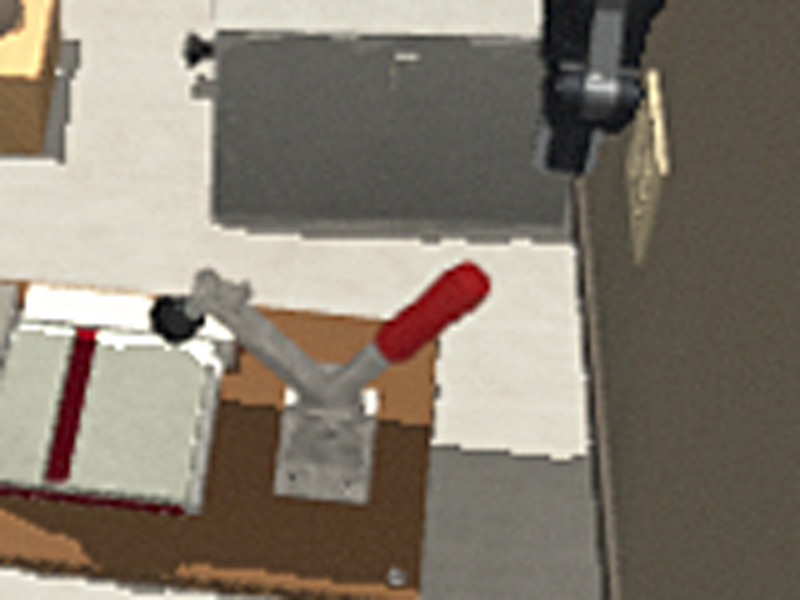

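The shut fingertips are at crop (570,165). They sit just beyond and above the grip's tip, which is at (470,280), so I'll lower behind it.

Call:
servo_tool(
  motion=[
    [[-0.004, 0.001, 0.005, 0, 0, 0, 0], [-0.004, 0.001, 0.02, 0, 0, 0, 0], [-0.004, 0.001, 0.035, 0, 0, 0, 0], [-0.004, 0.001, 0.05, 0, 0, 0, 0], [-0.004, 0.001, 0.062, 0, 0, 0, 0], [-0.004, 0.001, 0.072, 0, 0, 0, 0], [-0.004, 0.001, 0.08, 0, 0, 0, 0], [-0.004, 0.001, 0.087, 0, 0, 0, 0], [-0.004, 0.001, 0.092, 0, 0, 0, 0], [-0.004, 0.001, 0.094, 0, 0, 0, 0], [-0.004, 0.001, 0.094, 0, 0, 0, 0], [-0.004, 0.001, 0.094, 0, 0, 0, 0]],
  ],
)

```text
t: 17.95
eef_pos: [0.6612, -0.0247, 0.111]
tool_rot: [0.0, 0.037, 0.999, 0.0]
contact_force: [-0.3, 0.4, 0.3]
gripper_width: -0.001
grasp_force: 0.0
```

```bash
cat > path.py <<'E'
import numpy as np
hy,hz=.065,.043
def F(a,T):
    th=a+np.arctan2(-25,70); l=a-np.radians(18)
    G=np.array([hy+.0743*np.sin(th),hz+.0743*np.cos(th)])
    d=np.array([np.sin(l),np.cos(l)]);n=np.array([np.cos(l),-np.sin(l)])
    P=[G+s*d+n*.01 for s in np.linspace(-.0275,.0225,101)]
    P+=[G+d*.0225+n*.01*np.cos(u)+.005*d*np.sin(u) for u in np.linspace(0,1.57,20)]
    P=[p for p in P if p[1]>T]
    p=max(P,key=lambda p:p[0]); return p,G+d*.0275
if __name__=='__main__':
    y0=.0
    for a in(.87,.8,.7,.6,.5,.4,.3,.25,.2,.175):
        T=.111+(.87-a)/.67*.016
        p,top=F(a,T); print(a,'TCPz %.4f TCPy %.4f contact z %.4f top %.4f'%(T,p[0]+.011,p[1],top[1]))
E
python3 path.py
```

```text
0.87 TCPz 0.1110 TCPy 0.1341 contact z 0.1227 top 0.1306
0.8 TCPz 0.1127 TCPy 0.1284 contact z 0.1261 top 0.1340
0.7 TCPz 0.1151 TCPy 0.1199 contact z 0.1305 top 0.1381
0.6 TCPz 0.1174 TCPy 0.1109 contact z 0.1345 top 0.1412
0.5 TCPz 0.1198 TCPy 0.1016 contact z 0.1371 top 0.1434
0.4 TCPz 0.1222 TCPy 0.0921 contact z 0.1392 top 0.1446
0.3 TCPz 0.1246 TCPy 0.0827 contact z 0.1249 top 0.1447
0.25 TCPz 0.1258 TCPy 0.0785 contact z 0.1261 top 0.1444
0.2 TCPz 0.1270 TCPy 0.0743 contact z 0.1271 top 0.1439
0.175 TCPz 0.1276 TCPy 0.0720 contact z 0.1280 top 0.1435
```

Call:
servo_tool(
  motion=[
    [[0.003, 0, 0, 0, 0, 0, 0], [0.007, 0, 0, 0, 0, 0, 0], [0.01, 0, 0, 0, 0, 0, 0], [0.013, 0, -0.0005, 0, 0, 0, 0], [0.017, 0, -0.0015, 0, 0, 0, 0], [0.021, 0, -0.003, 0, 0, 0, 0], [0.025, 0, -0.004, 0, 0, 0, 0], [0.029, 0, -0.005, 0, 0, 0, 0], [0.033, 0, -0.006, 0, 0, 0, 0], [0.037, 0, -0.007, 0, 0, 0, 0], [0.041, 0, -0.008, 0, 0, 0, 0], [0.045, 0, -0.009, 0, 0, 0, 0], [0.049, 0, -0.01, 0, 0, 0, 0], [0.052, 0, -0.011, 0, 0, 0, 0], [0.0537, 0, -0.0112, 0, 0, 0, 0], [0.0537, 0, -0.0112, 0, 0, 0, 0]],
  ],
)

```text
t: 19.28
eef_pos: [0.6066, -0.0205, 0.1216]
tool_rot: [-0.001, 0.037, 0.999, 0.0]
contact_force: [2.9, 0.5, 1.5]
gripper_width: -0.004
grasp_force: 1.6
```

Run:
```python
from h import *
np.set_printoptions(precision=4,suppress=True)
o=bot.get_obs();print(o['t'],o['eef_pos'],rot().as_matrix().round(4),o['contact_force'],o['torque'])
s=snap('side')
cv2.imwrite('pics/mid.png',cv2.resize(s['img'][170:270,240:373,::-1],(798,600),interpolation=2))
```

```text
19.2833 [ 0.6066 -0.0205  0.1216] [[-0.9973  0.0734 -0.0011]
 [ 0.0734  0.9973  0.0002]
 [ 0.0011  0.0001 -1.    ]] [2.88   0.503  1.5251] [ 0.1341 -0.6475 -0.0314]
```

View pics/mid.png

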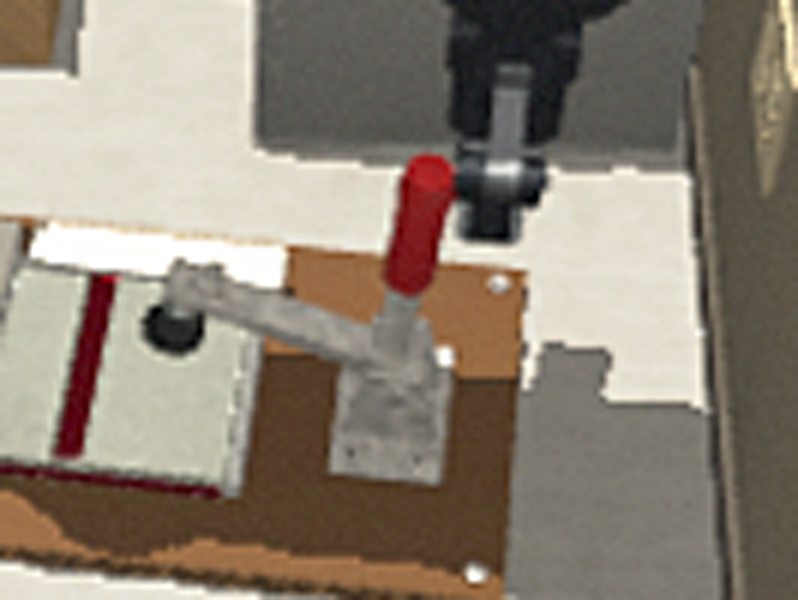

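The lever is partly closed. The rod's top at crop (428,170) leans against the finger at (460,180), and the foot is above the lap at (175,325). From here I'll use numbers only.

Call:
servo_tool(
  motion=[
    [[0.002, 0, -0.001, 0, 0, 0, 0], [0.004, 0, -0.002, 0, 0, 0, 0], [0.006, 0, -0.003, 0, 0, 0, 0], [0.008, 0, -0.004, 0, 0, 0, 0], [0.0085, 0, -0.004, 0, 0, 0, 0], [0.0085, 0, -0.004, 0, 0, 0, 0]],
  ],
)

```text
t: 19.83
eef_pos: [0.5986, -0.0204, 0.1258]
tool_rot: [-0.0, 0.037, 0.999, -0.0]
contact_force: [3.8, -0.5, -1.3]
gripper_width: -0.002
grasp_force: 1.7
```

```bash
cat > ang.py <<'E'
from h import *
from scipy.optimize import brentq,minimize
jx=np.array([-.0732,-.9973,0]);jy=np.array([.9973,-.0732,0]);c0=np.array([.5158,-.0137,0]);ez=np.array([0,0,1.])
def cen(c):
    h,S,v=[x.astype(int) for x in cv2.split(cv2.cvtColor(c['img'],cv2.COLOR_RGB2HSV))]
    m=((h>165)|(h<4))&(S>150)&(v>60);k=np.zeros_like(m);k[185:235,285:345]=1
    p=np.argwhere(m&k)[:,::-1].astype(np.float32);return p.mean(0),len(p),cv2.fitLine(p,2,0,.01,.01).ravel()[:2]
def G(a,hy=.065):
    th=a+np.arctan2(-25,70);return c0+jy*(hy+.0743*np.sin(th))+ez*(.043+.0743*np.cos(th))
def D(a): l=a-np.radians(18);return np.sin(l)*jy+np.cos(l)*ez
def main():
    o=bot.get_obs();s=bot.read_camera('side');u,n,d=cen(s)
    off=np.array([326.08,211.94])-proj(s,G(.87))
    a1=brentq(lambda a:(proj(s,G(a))+off)[0]-u[0],-.1,1)
    def e(a):
        w=proj(s,G(a)+.02*D(a))-proj(s,G(a)-.02*D(a)); return w[0]*d[1]-w[1]*d[0]
    a2=brentq(e,-.3,1)
    p=o['eef_pos']-c0
    print('t %.2f cen %s n%d off %s a_cen %.3f (noff %.3f) a_line %.3f'%(o['t'],u.round(2),n,off.round(2),a1,brentq(lambda a:proj(s,G(a))[0]-u[0],-.2,1.1),a2),'tcp jig y %.4f z %.4f'%(p@jy,p[2]),'F',o['contact_force'].round(2),'M',o['torque'].round(2))
    # foot: black blob
    I=s['img'];m=(I.max(2)<70);k=np.zeros_like(m);k[200:240,255:285]=1;q=np.argwhere(m&k)[:,::-1]
    if len(q): print('foot blob',len(q),q.mean(0).round(2),q.min(0),q.max(0))
main()
E
python3 ang.py
```

```text
t 19.83 cen [306.5  206.21] n175 off [ 0.15 -1.2 ] a_cen 0.310 (noff 0.314) a_line 0.313 tcp jig y 0.0831 z 0.1258 F [ 3.79 -0.5  -1.34] M [-0.27 -0.75  0.02]
foot blob 53 [268.17 226.11] [258 217] [273 229]
```

Call:
servo_tool(
  motion=[
    [[0.001, 0, 0, 0, 0, 0, 0], [0.002, 0, 0, 0, 0, 0, 0], [0.003, 0, 0, 0, 0, 0, 0], [0.004, 0, 0, 0, 0, 0, 0], [0.0045, 0, 0, 0, 0, 0, 0], [0.0045, 0, 0, 0, 0, 0, 0]],
  ],
)

```text
t: 20.38
eef_pos: [0.5944, -0.02, 0.126]
tool_rot: [0.0, 0.037, 0.999, -0.0]
contact_force: [3.5, -2.4, -0.9]
gripper_width: -0.003
grasp_force: 2.1
```

```bash
python3 ang.py
```

```text
t 20.38 cen [304.8  206.23] n172 off [ 0.15 -1.2 ] a_cen 0.264 (noff 0.268) a_line 0.264 tcp jig y 0.0789 z 0.1260 F [ 3.54 -2.42 -0.86] M [-0.56 -0.91 -0.01]
foot blob 51 [268.31 227.55] [258 217] [273 231]
```

Call:
servo_tool(
  motion=[
    [[0.0007, -0.0005, 0, 0, 0, 0, 0], [0.0014, -0.001, 0, 0, 0, 0, 0], [0.002, -0.001, 0, 0, 0, 0, 0], [0.002, -0.001, 0, 0, 0, 0, 0], [0.002, -0.001, 0, 0, 0, 0, 0]],
  ],
)

```text
t: 20.85
eef_pos: [0.5932, -0.02, 0.1261]
tool_rot: [0.001, 0.037, 0.999, 0.0]
contact_force: [5.4, -1.6, -1.9]
gripper_width: -0.003
grasp_force: 2.9
```

```bash
python3 ang.py
```

```text
t 20.85 cen [304.3  206.28] n174 off [ 0.15 -1.2 ] a_cen 0.251 (noff 0.255) a_line 0.249 tcp jig y 0.0776 z 0.1261 F [ 5.39 -1.57 -1.87] M [-0.31 -1.29 -0.  ]
foot blob 51 [268.94 227.92] [264 225] [284 231]
```

Call:
servo_tool(
  motion=[
    [[0.0006, 0, 0, 0, 0, 0, 0], [0.0012, 0, 0, 0, 0, 0, 0], [0.0018, 0, 0, 0, 0, 0, 0], [0.0024, 0, 0, 0, 0, 0, 0], [0.003, 0, 0, 0, 0, 0, 0], [0.003, 0, 0, 0, 0, 0, 0], [0.003, 0, 0, 0, 0, 0, 0]],
  ],
)

```text
t: 21.48
eef_pos: [0.591, -0.0199, 0.1262]
tool_rot: [0.002, 0.037, 0.999, 0.0]
contact_force: [9.0, -2.0, -3.2]
gripper_width: -0.0
grasp_force: 4.1
```

```bash
python3 ang.py
```

```text
t 21.48 cen [303.38 206.31] n178 off [ 0.15 -1.2 ] a_cen 0.226 (noff 0.230) a_line 0.235 tcp jig y 0.0755 z 0.1262 F [ 8.99 -2.04 -3.24] M [-0.35 -1.87 -0.06]
foot blob 47 [268.55 228.19] [264 225] [273 231]
```

Call:
servo_tool(
  motion=[
    [[0.0006, 0, 0, 0, 0, 0, 0], [0.0012, 0, 0, 0, 0, 0, 0], [0.0018, 0, 0, 0, 0, 0, 0], [0.0024, 0, 0, 0, 0, 0, 0], [0.0029, 0, 0, 0, 0, 0, 0], [0.0029, 0, 0, 0, 0, 0, 0], [0.0029, 0, 0, 0, 0, 0, 0], [0.0029, 0, 0, 0, 0, 0, 0], [0.0029, 0, 0, 0, 0, 0, 0]],
  ],
)

```text
t: 22.28
eef_pos: [0.5894, -0.0198, 0.1263]
tool_rot: [0.003, 0.037, 0.999, 0.0]
contact_force: [11.6, -1.5, -6.3]
gripper_width: 0.001
grasp_force: 5.7
```

```bash
python3 ang.py; sleep 0; python3 ang.py
```

```text
t 22.28 cen [302.78 206.23] n170 off [ 0.15 -1.2 ] a_cen 0.210 (noff 0.214) a_line 0.210 tcp jig y 0.0739 z 0.1263 F [11.57 -1.54 -6.29] M [-0.43 -2.71  0.02]
foot blob 44 [268.25 228.05] [258 217] [273 231]
t 22.33 cen [302.76 206.28] n169 off [ 0.15 -1.2 ] a_cen 0.210 (noff 0.214) a_line 0.207 tcp jig y 0.0739 z 0.1263 F [12.33 -1.41 -7.  ] M [-0.41 -2.71 -0.02]
foot blob 43 [268.28 227.98] [258 217] [273 231]
```

Call:
servo_tool(
  motion=[
    [[0.0004, 0, 0.0002, 0, 0, 0, 0], [0.0009, 0, 0.0003, 0, 0, 0, 0], [0.0009, 0, 0.0003, 0, 0, 0, 0], [0.0009, 0, 0.0003, 0, 0, 0, 0], [0.0009, 0, 0.0003, 0, 0, 0, 0], [0.0009, 0, 0.0003, 0, 0, 0, 0], [0.0009, 0, 0.0003, 0, 0, 0, 0], [0.0009, 0, 0.0003, 0, 0, 0, 0], [0.0009, 0, 0.0003, 0, 0, 0, 0], [0.0009, 0, 0.0003, 0, 0, 0, 0], [0.0009, 0, 0.0003, 0, 0, 0, 0], [0.0009, 0, 0.0003, 0, 0, 0, 0]],
  ],
)

```text
t: 23.38
eef_pos: [0.5891, -0.0197, 0.1263]
tool_rot: [0.004, 0.037, 0.999, 0.0]
contact_force: [12.5, -1.6, -6.7]
gripper_width: 0.002
grasp_force: 6.2
```

```bash
python3 ang.py; python3 ang.py
python3 - <<'E'
from h import *
# carton and roller still? stripe and handle pixels now vs first pictures
s=snap('side')['img'];s0=cv2.imread('pics/side0.png')[:,:,::-1]
def st(i):
    h,S,v=[x.astype(int) for x in cv2.split(cv2.cvtColor(np.ascontiguousarray(i),cv2.COLOR_RGB2HSV))]
    m=((h>165)|(h<4))&(S>150)&(v>60);k=np.zeros_like(m);k[213:246,246:262]=1
    p=np.argwhere(m&k);return len(p),p.mean(0),p.min(0),p.max(0)
print(st(s0),st(s))
for n,b in(('roller',(125,170,215,260)),('glue/tape',(285,345,260,345)),('pen',(190,215,160,230))):
    a=s0[b[0]:b[1],b[2]:b[3]].astype(np.float32).mean(2);d=s[b[0]:b[1],b[2]:b[3]].astype(np.float32).mean(2)
    print(n,cv2.phaseCorrelate(a,d))
E
```

```text
t 23.38 cen [302.62 206.21] n169 off [ 0.15 -1.2 ] a_cen 0.206 (noff 0.210) a_line 0.202 tcp jig y 0.0735 z 0.1263 F [12.46 -1.56 -6.72] M [-0.43 -2.86 -0.06]
foot blob 41 [268.32 228.07] [258 217] [273 231]
t 23.43 cen [302.59 206.15] n168 off [ 0.15 -1.2 ] a_cen 0.205 (noff 0.209) a_line 0.205 tcp jig y 0.0735 z 0.1263 F [13.11 -1.73 -6.42] M [-0.46 -2.89 -0.03]
foot blob 42 [268.95 228.36] [264 225] [284 231]
(117, array([230.51282051, 253.84615385]), array([216, 250]), array([245, 258])) (115, array([230.64347826, 253.85217391]), array([216, 250]), array([245, 258]))
roller ((0.7567490089932498, 0.7967469511787293), 0.8354285016471957)
glue/tape ((-0.014286993799977665, 0.02242865428847196), 0.9822646624953658)
pen ((-0.14402659817574204, 0.3497417352708574), 0.8042046501901414)
```

```bash
python3 -c "
from station import bot
print(bot.hand_in())"
```

```text
the job is handed in; nothing more can be done
None
```

I rolled the lap's edge from the open end to the side stop at about 3.5–4.5 N and stood the roller back in its rest. I then handed in at 23 s with the lever still held at about 0.205 rad, which puts an estimated 7.5–8 N on the foot. The carton and the things nearby that I checked had not moved.

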